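Wind the music base through its guard

TASK

Take the forked T-key from its stand, reach with it through the hole of the brass guard in the upturned beech base and wind the recessed winder clockwise until it is fully wound against its stop. Feel for the fit and the stop: press only lightly, do not overwind, do not push on the guard, and touch the base with the key only. Then put the key back upright in its stand and leave the other things on the shelf undisturbed.

Things in the scene. Friction and masses are not known exactly. Their poses are not given: they have to be found in the camera images.
- base: turned beech base of a snow globe, fixed, upside down between four dark dowels (30 mm high, 63 mm from the axis): round, 110 mm across, 65 mm high, with a well of about 42 to 54 mm across down its axis. Origin: centre of its underside on the shelf, z up; x is the zero direction for the winder.
- guard: square brass plate 60 x 60 x 3 mm screwed over the well of the base, with a round hole of 28 mm at its centre, the only way in. Fixed to the base, same axes. Origin: centre of its underside, 3 mm below the mouth of the hole. Pushing on it with 20 N or more bends it.
- mouth (a point): centre of the guard's hole at its top face, 68 mm above the shelf; axes as of the base. On the hole's axis below sits the steel winder: a 20 mm disc with an upright bar on it, 18 mm long, 4 mm thick, 5 mm high, to be taken by the key's fork. The top of the bar lies anywhere from 19 to 35 mm below this point (not measured).
- winder (a joint): turn of the winder, rad, growing clockwise seen from above; hard stop, fully wound, at 1.30; starts between 0.6 and 0.9. The bar's long direction is the base's x turned clockwise by this reading, but the movement is built in up to 0.35 rad off, either way, which is not measured. Turns against about 0.05 N m of friction, stays where left; half a turn looks the same.
- plunge (a joint): how far the winder is pressed down on its spring, m: 0 free, 0.005 bottomed. About 1.6 N starts it, then 1.1 N per mm. Pressing it more than 4 mm (about 6 N) damages it.
- movement (a joint): how far the whole music movement has been wrenched round in its seat, rad, 0 at the start, clockwise positive. It gives way only at about 0.25 N m, that is when the winder is forced on past its stop; more than 0.1 is damage.
- key: forked T-key, 91 mm tall, about 110 g, standing fork down in its stand. Origin: centre of the fork's lower end; z up the shaft. Fork: two brass prongs 16 mm long (along x), 3.5 mm thick, with a slot between them 7 mm wide and 7 mm deep that runs along x; 14 x 16 mm overall, 21.3 mm across the corners. Half a turn gives the same key.
- key_handle (a point): centre of the key's wooden cross handle, 78 mm above the fork's lower end, axes as of the key: 46 mm long (x), 10 mm thick (y), 26 mm high, to be gripped across its thickness. Below it a brass shaft of 10 mm, which flares as a cone from 10 mm across at 23 mm to 21.4 mm at 8 mm above the fork's lower end.
- stand: square wooden block 70 x 70 x 38 mm, fixed, with one round upright hole of 28 mm, 30 mm deep, in the middle, in which the key stands loosely on the hole's floor at any yaw. Origin: centre of its underside, z up; the hole's floor is at z = 8 mm.
- tin: screw-top tin canister, 72 mm across, 105 mm high, loose bystander; origin: centre of its underside, z up
- bear: white ceramic bear cub, seated, about 60 mm across, 79 mm high, loose bystander; origin: centre of its underside, z up
- vane: copper weathervane figure on a dark wooden foot of 64 mm, arrow 90 mm long, 130 mm high, loose bystander; origin: centre of its underside, z up
- globe: blue glass globe of 72 mm on a cork foot, 82 mm high, loose bystander; origin: centre of its underside, z up
Things that resemble listed ones, but are neither listed nor needed, are in the scene too. There is more than one size of the stand; the job needs the larger. Of the things that look like the key, the larger one is meant.

How it is judged:
By the outcome, as a careful person would: the job done as asked, in the order asked, and still so for the second after the job is handed in, with the robot touching nothing.
It also fails if it takes over 72 s, if anything falls off the work surface, if the arm or the gripper's body presses on something with over 40 N, if the wrist force passes 120 N, or if a joint passes its speed limit or range.

ROBOT

A 6-joint arm with a two-finger parallel gripper is mounted at the origin on the work surface. World frame = base frame: x ahead of the robot, y to its left, z up, the work surface at z = 0. Lengths are in m, angles in degrees, forces in N, time in s.
With the tool pointing down it reaches from about 0.325 to 0.775 m from the base axis. Payload 5.5 kg.
Tool frame: the origin (TCP) lies between the finger pads; the fingertips stand 14 mm ahead of it and the grasp point (between the pads) lies 5 mm behind it; z points along the fingers, x is the direction in which the jaws open and shut, and the axes are right-handed (so a half turn about z gives the same grasp; the last joint's range is limited). The gripper opens to 85 mm and grips with 20 to 120 N. Pads are 22 mm wide; open, the fingers measure 114 mm over their backs; the gripper's body (76 mm by 85 mm) begins 54 mm behind the grasp point. The pads swing forward as they close: fully open they stand 13 mm farther back than shut.
Start: joints at [66.308, 5.22, 70.514, -0, 104.267, -3.249], TCP at [0.21, 0.562, 0.245] pointing down, gripper open.
Joint ranges: [-164.24, 164.24], [-49.07, 125.15], [9.68, 141.18], [-86.29, 266.29], [3.28, 154.24], [-151.56, 151.56]. Speed limits (degrees/s): [147.25, 147.25, 172.46, 180, 180, 180].

INTERFACE

Orientations are given as [roll, pitch, yaw] about the fixed x, y, z axes, in that order (R = Rz(yaw) Ry(pitch) Rx(roll)).
In Python, from bench import r, camera gives the robot as it stands.
- The arm moves only by the shell command python3 -m crank 'ROWS'. ROWS is JSON, a list of rows, each an object of numbers: "x", "y", "z": the shift along the world's x, y, z as a fraction of full scale; "yaw": the turn about the world's z as a fraction of full scale; "gripper": the opening, from 0 (shut) to 1 (fully open). In form: [{"x": .., "y": .., "z": .., "yaw": .., "gripper": ..}, ...]. A call has 1 to 8 rows; each row is the pose to reach, as a shift and turn from the pose commanded when the call began; what a row does not reach only later rows make up. Full scale, the value 1, is 0.15 m for a shift and 90 degrees for a turn. A row lasts 1/10 s, in which the tool goes at most 50 mm and 8.59 degrees, less where a joint would pass 70% of its speed; a pose out of reach is approached as far as the arm can. A call with a number of a shift or a turn outside -1 to 1 is refused whole. A call with a gripper value outside its range is refused whole. The fingers move at their own pace and stop on an object; the grip force is fixed at half the most. Time passes only in rows, so rows that repeat a pose let the fingers close. It gives the time, the measured TCP pose, the force and the opening at its end, in the units of the state.
- r.sense(): the state, without advancing time (a new reading comes with each control period).
- camera(name): name is "scene" or "top"; returns a dict with "img" (420x560x3 uint8, red, green, blue), "mtx" (3x3 intrinsics, pixels), "origin" and "attitude" of the camera in the world. Camera axes: x right, y down, z forward; pixel columns grow to the right and rows downward; lengths in m; the calibration is good to about 2 mm. A picture is of the moment at which its call begins. There is no depth.
- r.hand_in(): hands the job in, once; it reports no verdict.
The state is a dict: "t": time; "joint_positions": joint angles; "qvel": joint speeds; "joint_efforts": joint torques, N m; "tcp_pos": TCP position; "tool_rot": TCP orientation; "contact_force": force on the tool from outside, world axes, zero at the start; "wrist_torque": the same for the moment, N m; "opening": opening from 0.0 (shut) to 1.0 (fully open).
Only numpy, scipy, OpenCV 4.12 (cv2) and the standard library are available. Lean on these libraries where they do the work, as an engineer would, in place of code of your own. Each camera call takes 0.05 s, during which the arm holds its last target. There are 200 camera calls.

## Working session

There is one attempt and no reset: what is moved stays moved. The work goes in short steps, Python scripts to look and compute and a shell command to move; the robot and the scene stay as the last step left them, time stands still between calls to the robot, and variables do not carry over. Pictures are saved under pics/ and viewed, about 8 in all and at most 12, crops included, and the job is handed in when it is done.

```bash
mkdir -p pics; ls
python3 - <<'E'
from bench import r,camera
import cv2,numpy as np
for n in("scene","top"):
    c=camera(n); cv2.imwrite(f"pics/{n}0.png",cv2.resize(c["img"][:,:,::-1],(800,600),interpolation=cv2.INTER_CUBIC))
    print(n,c["mtx"],c["origin"],c["attitude"])
print(r.sense())
E
```

```text
pics
scene [[452.67557332   0.         285.53511626]
 [  0.         452.67557332 214.31164922]
 [  0.           0.           1.        ]] [ 1.20563037 -0.27693947  0.72599512] [-132.06259525    0.30764743   66.98729512]
top [[466.67251626   0.         284.62056324]
 [  0.         466.67251626 212.27128416]
 [  0.           0.           1.        ]] [ 0.36852057 -0.00698388  0.85746071] [-1.66922777e+02 -3.56259970e-02 -8.24938308e+01]
{'t': 0.1, 'joint_positions': array([ 6.63090548e+01,  5.25953699e+00,  7.05762733e+01,  7.03807722e-04,
        1.04267152e+02, -3.24879591e+00]), 'qvel': array([-0.11352598, -0.08189036, -0.11079387,  0.0203592 ,  0.05327903,
       -0.03093301]), 'joint_efforts': array([ 2.05678109e-03, -4.60217857e+01, -4.19218755e+01, -6.56934731e-05,
        1.05517029e-02,  6.75572707e-06]), 'tcp_pos': array([0.20946162, 0.56200011, 0.24424342]), 'tool_rot': array([-1.79993484e+02,  1.02757683e-01,  6.95580294e+01]), 'contact_force': array([-0.32921983, -0.00794724, -0.06784011]), 'wrist_torque': array([ 0.02330332, -0.01073686,  0.01046203]), 'opening': 1.0017792525077023}
```

View pics/scene0.png

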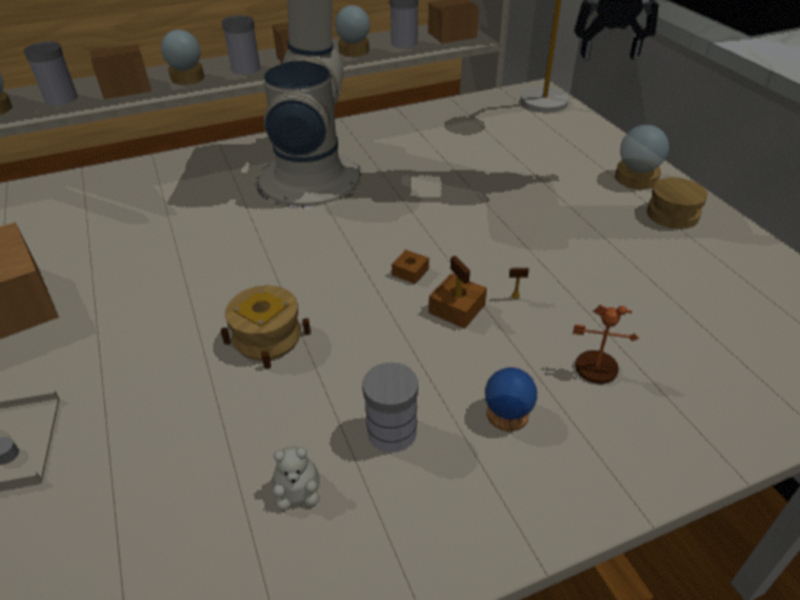

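View pics/top0.png

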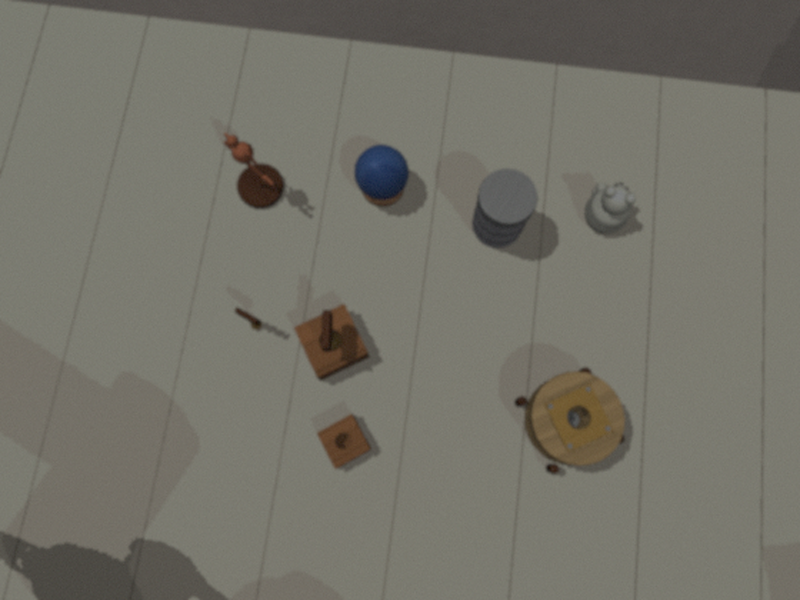

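The scene shows the base at (262,320), the stand and key at (458,295), and the small decoys beside them. In the top view the guard's hole is at (578,418) and the key handle at (327,330). I'll zoom in on both.

```bash
cat > h.py <<'E'
import numpy as np,cv2
from scipy.spatial.transform import Rotation as R
from bench import r,camera
def proj(c,P):
    A=R.from_euler('xyz',c["attitude"],degrees=True).as_matrix()
    q=(np.atleast_2d(P)-c["origin"])@A; p=q@np.array(c["mtx"]).T
    return p[:,:2]/p[:,2:]
def ray(c,uv,z):
    A=R.from_euler('xyz',c["attitude"],degrees=True).as_matrix()
    d=A@np.linalg.solve(c["mtx"],[uv[0],uv[1],1]); o=np.array(c["origin"])
    return o+d*(z-o[2])/d[2]
def avg(n,k):
    cs=[camera(n) for _ in range(k)]; c=cs[0]; c["img"]=np.mean([x["img"] for x in cs],0); return c
def crop(c,u,v,w,h,s):
    i=np.clip(c["img"][v:v+h,u:u+w,::-1],0,255).astype(np.float32)
    i=np.clip(i*(255/np.percentile(i,99.5)),0,255).astype(np.uint8)
    return cv2.resize(i,None,fx=s,fy=s,interpolation=cv2.INTER_CUBIC)
E
python3 - <<'E'
from h import *
c=avg("top",6); np.save("pics/top.npy",c,allow_pickle=True)
a=crop(c,360,250,90,90,4.4); b=crop(c,190,200,90,90,4.4)
s=avg("scene",4); np.save("pics/scene.npy",s,allow_pickle=True)
d=crop(s,148,192,70,70,4.4); e=crop(s,295,172,70,70,4.4)
im=np.zeros((600,800,3),np.uint8); 
im=np.hstack([a,b]); cv2.imwrite("pics/z1.png",im); 
g=np.clip(crop(c,392,278,28,28,14).astype(float),0,255); g2=np.clip((g/255)**.5*255,0,255).astype(np.uint8)
cv2.imwrite("pics/z2.png",np.hstack([g2,cv2.resize(crop(s,148,192,70,70,4.4),(392,392))]))
# guess positions
for n,uv,z in[("mouth",(578,418),.068),("handletop",(327,330),.099),("globe",(382,172),.04)]:
    print(n,ray(c,(uv[0]*.7,uv[1]*.7),z))
for n,uv,z in[("mouth",(261,307),.068),("handle",(459,270),.09)]:
    print(n,ray(s,(uv[0]*.7,uv[1]*.7),z))
E
```

```text
mouth [ 0.44004427 -0.2001782   0.068     ]
handletop [0.49969854 0.10272629 0.099     ]
globe [0.72881549 0.07270837 0.04      ]
mouth [ 0.44636503 -0.20080185  0.068     ]
handle [0.50956206 0.1018122  0.09      ]
```

View pics/z1.png

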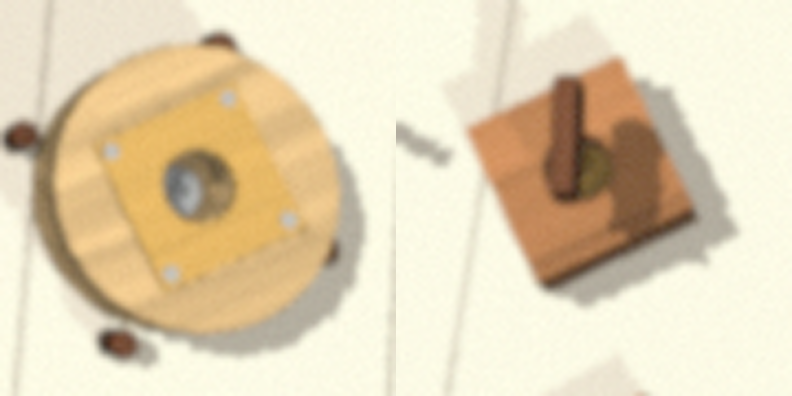

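View pics/z2.png

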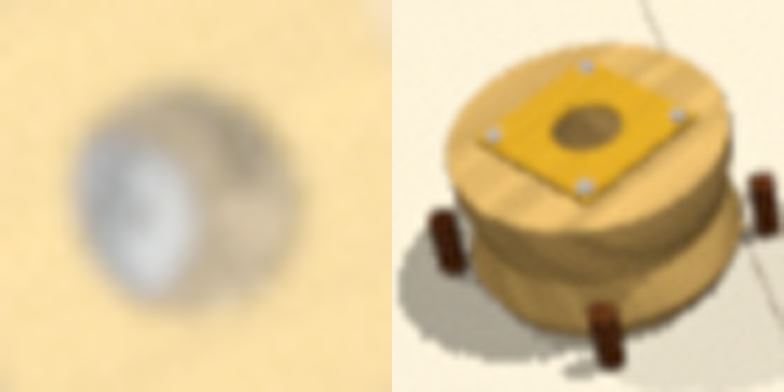

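Guard screws in the left crop: (112,152), (228,98), (289,219), (171,273). Its hole is at about (200,186), with the steel winder visible at the hole's left side. The handle runs from (568,80) to (566,198). I'll fit these with numbers.

```bash
cat > fit.py <<'E'
from h import *
from scipy.optimize import minimize
def box(p,L,W,z0,z1):
    x,y,a=p; a=np.radians(a); c,s=np.cos(a),np.sin(a)
    return np.array([[x+c*i*L/2-s*j*W/2,y+s*i*L/2+c*j*W/2,z] for z in(z0,z1) for i,j in((1,1),(1,-1),(-1,-1),(-1,1))])
K=8
def fitbox(views,p0,L,W,z0,z1):
    # views: list of (cam,mask). antialiased IoU via upsampled region
    def cost(p):
        t=0
        for c,m,(u,v,w,h) in views:
            hull=cv2.convexHull(((proj(c,box(p,L,W,z0,z1))+.5-[u,v])*K).astype(np.float32)).astype(np.int32)
            g=np.zeros((h*K,w*K),np.uint8); cv2.fillConvexPoly(g,hull,1)
            g=cv2.resize(g.astype(np.float32),(w,h),interpolation=cv2.INTER_AREA)
            t+=np.abs(g-m[v:v+h,u:u+w]).sum()/g.sum()
        return t
    best=None
    for a in (-20,0,20):
        S=np.array([p0]*4,float)+np.array([[0,0,a],[.006,0,a],[0,.006,a],[0,0,a+10]])
        o=minimize(cost,p0,method="Nelder-Mead",options=dict(initial_simplex=S,maxiter=250,xatol=1e-4,fatol=1e-4))
        if best is None or o.fun<best.fun: best=o
    return best.x.round(4),round(best.fun,3)
E
cat > m1.py <<'E'
from fit import *
c=np.load("pics/top.npy",allow_pickle=True).item(); s=np.load("pics/scene.npy",allow_pickle=True).item()
def world(cr,x0,k,u,v,z): return ray(c,(u+(cr[0]-x0)/k-.5+.5/1,v+cr[1]/k),z)
scr=np.array([ray(c,(360+a/4.4-.4,250+b/4.4-.4),.068) for a,b in((112,152),(228,98),(289,219),(171,273))])
e=scr[1]-scr[0]; print("screws",scr.mean(0),np.linalg.norm(np.diff(scr[[0,1,2,3,0]],axis=0),axis=1),np.degrees(np.arctan2(e[1],e[0])))
def hsv(c): return cv2.cvtColor(np.clip(c["img"],0,255).astype(np.uint8),cv2.COLOR_RGB2HSV)
for n,cam,(u,v) in(("top",c,(407,292)),("top",c,(400,280)),("top",c,(381,290)),("handle",c,(229,225)),("standtop",c,(215,240)),("handleshadow",c,(239,238)),("table",c,(300,300)),("sc guard",s,(183,223)),("sc handle",s,(321,189)),("sc stand",s,(335,205)),("beech",s,(170,222))):
    print(n,hsv(cam)[v,u],cam["img"][v,u].round())
E
python3 m1.py
```

```text
screws [ 0.44170697 -0.20080792  0.068     ] [0.04989597 0.04994858 0.04993374 0.04934683] -58.20644328001811
top [ 18 101  71] [71. 60. 43.]
top [ 19 143 114] [114.  91.  50.]
top [ 18 102 112] [113.  94.  67.]
handle [ 11 142  63] [63. 41. 29.]
standtop [ 13 137  93] [93. 65. 43.]
handleshadow [ 13 132  56] [56. 41. 27.]
table [ 27  23 123] [124. 122. 112.]
sc guard [ 21 180 112] [112.  88.  34.]
sc handle [ 12 208  27] [27. 14.  5.]
sc stand [ 16 193  91] [92. 58. 22.]
beech [ 20 141  96] [97. 78. 43.]
```

```bash
cat >> m1.py <<'E'
print("----")
def msk(cam,f,seed):
    m=f(cam).astype(np.uint8); n,l=cv2.connectedComponents(m,connectivity=4); return (l==l[seed[1],seed[0]]).astype(np.float32)
up=lambda cam:cam["img"].max(2)
mt=msk(c,lambda k:up(k)<77,(229,225)); ms=msk(s,lambda k:up(k)<42,(321,189))
print(mt.sum(),ms.sum(),cv2.boundingRect(mt.astype(np.uint8)),cv2.boundingRect(ms.astype(np.uint8)))
mt2=mt.copy(); mt2[:,237:]=0
vt=(c,mt2,(205,205,32,50)); vs=(s,ms,(300,170,45,40))
for V in([vt],[vs],[vt,vs]): print("handle",fitbox(V,[.502,.1,10],.046,.010,.073,.099))
hs=hsv(c); st=((hs[...,1]>90)&(hs[...,2]>80)).astype(np.uint8); st=cv2.morphologyEx(st,cv2.MORPH_CLOSE,np.ones((9,9)))
st=msk({**c},lambda k:st,(215,245)); print(st.sum())
print("stand",fitbox([(c,st,(195,200,75,75))],[.49,.1,30],.07,.07,.037,.038))
h=hsv(s); 
o=[np.array(x) for x in((493,134),(586,66),(678,115),(585,187))]
scr=np.array([ray(s,(148+(a-392)/5.6-.4,192+b/5.6-.4),.068) for a,b in o]); e=scr[1]-scr[0]
print("scene screws",scr.mean(0),np.linalg.norm(np.diff(scr,axis=0),axis=1),np.degrees(np.arctan2(e[1],e[0])))
E
python3 m1.py | sed -n '/----/,$p'
```

```text
----
745.0 86.0 (223, 218, 36, 48) (316, 182, 12, 16)
handle (array([0.5004, 0.1048, 8.8953]), np.float64(0.358))
handle (array([ 0.5077,  0.1031, -4.202 ]), np.float64(0.505))
handle (array([0.5006, 0.105 , 8.757 ]), np.float64(0.933))
879.0
stand (array([ 0.4992,  0.106 , 33.2588]), np.float64(0.427))
scene screws [ 0.44260441 -0.20103699  0.068     ] [0.0496887  0.05050144 0.05020279] 120.97054975401093
```

```bash
cat > m2.py <<'E'
from fit import *
c=np.load("pics/top.npy",allow_pickle=True).item(); s=np.load("pics/scene.npy",allow_pickle=True).item()
k=np.array([ray(c,(190+(a-396)/4.4-.4,200+b/4.4-.4),.038) for a,b in((620,58),(468,130),(545,280),(693,208))])
print(k.mean(0),np.linalg.norm(np.diff(k,axis=0),axis=1)); e=k[1]-k[0]; ya=np.degrees(np.arctan2(e[1],e[0])); print(ya)
st=[*k.mean(0)[:2],ya]; hd=[.499,.1035,6]
out=[]
for cam,(u,v,w,h),f in((c,(190,200,90,90),4.4),(s,(295,172,70,70),5.6)):
    im=crop(cam,u,v,w,h,f)
    for p,L,W,z,col in((st,.07,.07,.038,(0,255,0)),(hd,.046,.01,.099,(255,0,0)),(hd,.046,.01,.073,(255,0,255))):
        q=(proj(cam,box(p,L,W,z,z))[:4]+.4-[u,v])*f
        cv2.polylines(im,[q.astype(np.int32)],True,col,1)
    out.append(cv2.resize(im,(396,396)))
cv2.imwrite("pics/ov.png",np.hstack(out))
E
python3 m2.py
```

```text
[0.49869161 0.10456157 0.038     ] [0.06808513 0.06940488 0.06552774]
123.67815404380346
```

View pics/ov.png

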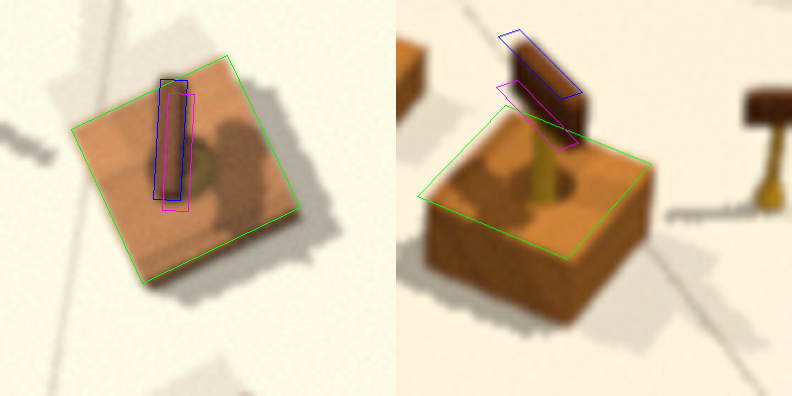

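The stand overlay fits. The handle should shift by about +2 mm in x and y, to roughly (0.501, 0.105) at a yaw of about 5°. Next I'll look into the hole for the bar.

Run:
```python
from h import *
from fit import box
c=avg("top",24); np.save("pics/top2.npy",c,allow_pickle=True)
u,v,w=392,278,28; f=14
g=c["img"][v:v+w,u:u+w].mean(2); print(g.min(),g.max())
def up(): 
    a=np.clip((g-35)/(115-35)*255,0,255).astype(np.uint8); return cv2.cvtColor(cv2.resize(a,None,fx=f,fy=f,interpolation=cv2.INTER_CUBIC),cv2.COLOR_GRAY2BGR)
A=up();B=up()
t=np.linspace(0,6.283,40); M=np.array([.442,-.201,.068])
px=lambda P:((proj(c,P)+.5-[u,v])*f).astype(np.int32)
ring=lambda r,d:px(np.c_[M[0]+r*np.cos(t),M[1]+r*np.sin(t),np.full(40,M[2]-d)])
cv2.polylines(B,[ring(.014,0)],True,(0,255,0),1)
for d,col in((.024,(0,0,255)),(.040,(255,0,0))): cv2.polylines(B,[ring(.010,d)],True,col,1)
for a,col in((-12,(255,0,255)),(78,(255,255,0))):
    cv2.polylines(B,[px(box([M[0],M[1],a],.018,.004,M[2]-.027,M[2]-.027)[:4])],True,col,1)
cv2.imwrite("pics/hole.png",np.hstack([A,B]))
```

```text
41.736111111111114 88.875
```

View pics/hole.png

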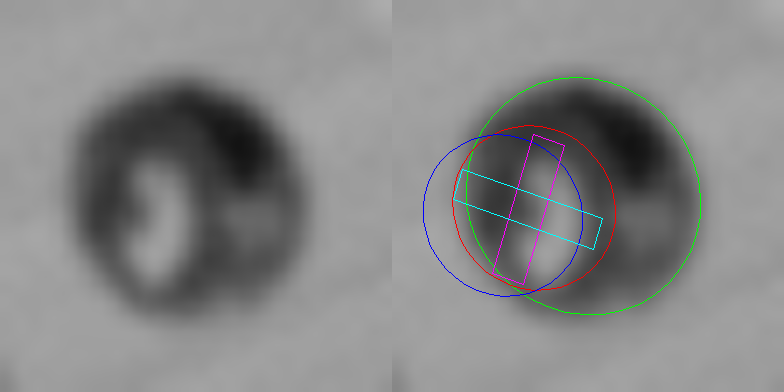

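The steel disc shows at the hole's left side and its right edge matches the 40 mm deep ring, so the winder is deep. The bar's direction is not clearly resolved and will be felt for. Moving to the key.

```bash
python3 -m crank '[{"x":0.486,"y":-0.762,"z":0,"yaw":0.28,"gripper":0.6},{"x":0.486,"y":-0.762,"z":0,"yaw":0.28,"gripper":0.6},{"x":0.486,"y":-0.762,"z":0,"yaw":0.28,"gripper":0.6}]'
python3 -m crank '[{"x":0.486,"y":-0.762,"z":0,"yaw":0,"gripper":0.6},{"x":0.486,"y":-0.762,"z":0,"yaw":0,"gripper":0.6},{"x":0.486,"y":-0.762,"z":0,"yaw":0,"gripper":0.6}]'
python3 -m crank '[{"x":0.486,"y":-0.762,"z":0,"yaw":0,"gripper":0.6},{"x":0.486,"y":-0.762,"z":0,"yaw":0,"gripper":0.6},{"x":0.486,"y":-0.762,"z":0,"yaw":0,"gripper":0.6}]'
python3 -m crank '[{"x":0.486,"y":-0.762,"z":-0.4,"yaw":0,"gripper":0.6},{"x":0.486,"y":-0.762,"z":-0.4,"yaw":0,"gripper":0.6},{"x":0.486,"y":-0.762,"z":-0.4,"yaw":0,"gripper":0.6},{"x":0.486,"y":-0.762,"z":-0.4,"yaw":0,"gripper":0.6},{"x":0.486,"y":-0.762,"z":-0.4,"yaw":0,"gripper":0.6}]'
```

```text
t: 2.1
tcp_pos: [0.2833, 0.4462, 0.2452]
tool_rot: [180.0, 0.0, 95.1]
contact_force: [0.1, 0.9, -0.1]
opening: 0.598
t: 2.4
tcp_pos: [0.3565, 0.3313, 0.2456]
tool_rot: [179.9, 0.0, 94.7]
contact_force: [0.3, 0.4, 0.0]
opening: 0.599
t: 2.7
tcp_pos: [0.4293, 0.2168, 0.2455]
tool_rot: [179.9, 0.0, 94.7]
contact_force: [0.0, 0.8, 1.4]
opening: 0.596
t: 3.2
tcp_pos: [0.5011, 0.1041, 0.1846]
tool_rot: [-179.9, -0.0, 94.6]
contact_force: [-0.3, 0.6, 0.2]
opening: 0.598
```

```bash
python3 -m crank '[{"x":0,"y":0,"z":-0.2,"yaw":0,"gripper":0.6},{"x":0,"y":0,"z":-0.4,"yaw":0,"gripper":0.6},{"x":0,"y":0,"z":-0.55,"yaw":0,"gripper":0.6},{"x":0,"y":0,"z":-0.67,"yaw":0,"gripper":0.6},{"x":0,"y":0,"z":-0.67,"yaw":0,"gripper":0.6}]'
python3 - <<'E'
from h import *
a=avg("scene",3);b=avg("top",3)
cv2.imwrite("pics/g.png",np.hstack([crop(a,280,130,100,100,4),crop(b,180,190,100,100,4)]))
E
```

```text
t: 3.7
tcp_pos: [0.4995, 0.1063, 0.0829]
tool_rot: [-179.8, -0.0, 94.9]
contact_force: [-1.4, -0.2, 0.4]
opening: 0.597
```

View pics/g.png

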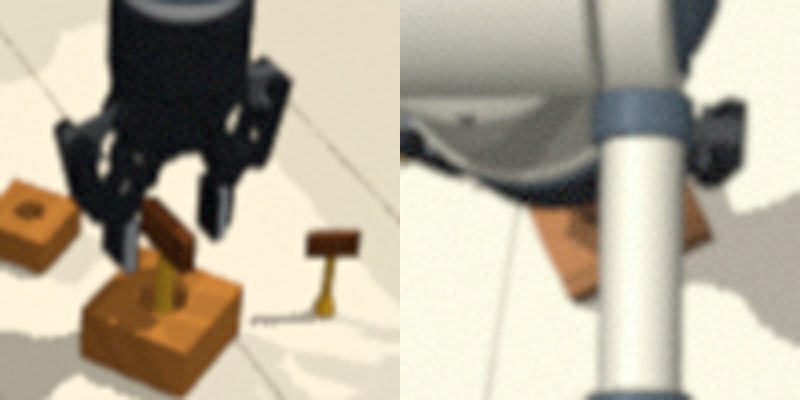

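The handle at (168,235) stands between the two pads at (125,250) and (210,210). I'll close on it.

```bash
python3 -m crank '[{"x":0,"y":0,"z":0,"yaw":0,"gripper":0.3},{"x":0,"y":0,"z":0,"yaw":0,"gripper":0.15},{"x":0,"y":0,"z":0,"yaw":0,"gripper":0},{"x":0,"y":0,"z":0,"yaw":0,"gripper":0},{"x":0,"y":0,"z":0,"yaw":0,"gripper":0},{"x":0,"y":0,"z":0,"yaw":0,"gripper":0}]'
python3 -c "
from bench import r;print(r.sense())"
```

```text
t: 4.6
tcp_pos: [0.5014, 0.105, 0.0851]
tool_rot: [180.0, -0.0, 94.8]
contact_force: [-0.2, 0.3, 3.0]
opening: 0.104
{'t': 4.6, 'joint_positions': array([ 8.02313033e+00, -6.79135723e+00,  9.86891513e+01, -1.14983267e-03,
        8.80665641e+01, -8.67273285e+01]), 'qvel': array([ 0.04228838, -0.09147274,  0.0473474 , -0.06043845,  0.02472145,
        0.00349386]), 'joint_efforts': array([-7.46489022e-04, -3.43158352e+01, -3.94841516e+01,  7.95628061e-03,
       -6.63283747e-02, -6.47423003e-04]), 'tcp_pos': array([0.5013788 , 0.10500008, 0.08514314]), 'tool_rot': array([ 1.79964351e+02, -8.87388460e-04,  9.47504975e+01]), 'contact_force': array([-0.23352989,  0.33304607,  3.02413026]), 'wrist_torque': array([-0.02564398, -0.01328651,  0.01733923]), 'opening': 0.10415498536448677}
```

```bash
python3 -m crank '[{"x":0,"y":0,"z":0.1,"yaw":0,"gripper":0},{"x":0,"y":0,"z":0.25,"yaw":0,"gripper":0},{"x":0,"y":0,"z":0.45,"yaw":0,"gripper":0},{"x":0,"y":0,"z":0.7,"yaw":0,"gripper":0},{"x":0,"y":0,"z":0.7,"yaw":0,"gripper":0},{"x":0,"y":0,"z":0.7,"yaw":0,"gripper":0},{"x":0,"y":0,"z":0.7,"yaw":0,"gripper":0}]'
python3 - <<'E'
from h import *
a=avg("scene",4); np.save("pics/lift.npy",a,allow_pickle=True)
s=r.sense(); print(s["tcp_pos"],s["contact_force"],s["wrist_torque"])
t=s["tcp_pos"]; print(proj(a,[t,t-[0,0,.06],t-[0,0,.074]]))
u,v=270,110
im=crop(a,u,v,100,100,6)
for z in(0,.03,.05,.074):
    for d in (-.0107,.0107):
        p=(proj(a,t-[0,0,z])[0]+.5-[u,v])*6
    cv2.circle(im,tuple(int(x) for x in p),2,(0,0,255),-1)
cv2.imwrite("pics/l.png",im)
E
```

```text
t: 5.3
tcp_pos: [0.5006, 0.105, 0.1886]
tool_rot: [-179.9, 0.0, 94.8]
contact_force: [-0.2, -0.4, -1.2]
opening: 0.107
[0.50063603 0.10492486 0.18836616] [-0.67594711  0.48975426 -1.33939002] [-0.02288829  0.06122231 -0.03372547]
[[322.96357378 149.72576467]
 [321.59491008 172.65390221]
 [321.29135482 177.73912288]]
```

View pics/l.png

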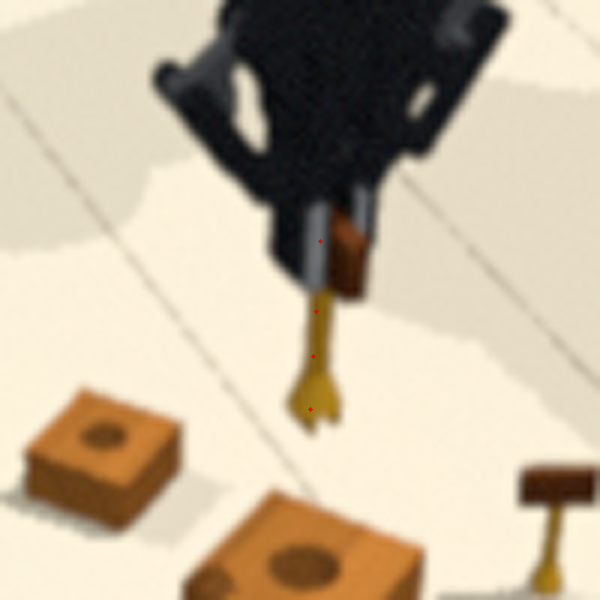

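The key hangs upright in the pads, its fork at (315,405), near the projected tool axis. I'll measure its offset along the handle by viewing it at two yaws half a turn apart, which cancels the calibration error.

```bash
cat > kf.py <<'E'
from h import *
import sys
a=avg("scene",5); s=r.sense(); t=s["tcp_pos"]; print(t,s["tool_rot"])
h=cv2.cvtColor(np.clip(a["img"],0,255).astype(np.uint8),cv2.COLOR_RGB2HSV)
p=proj(a,[t,t-[0,0,.045],t-[0,0,.078]])
u,v=int(p[0,0])-20,int(p[0,1]); 
m=(h[v:v+45,u:u+40,1]>130)&(h[v:v+45,u:u+40,0]>=17); np.save(sys.argv[1],a,allow_pickle=True)
for row in range(m.shape[0]):
    x=np.flatnonzero(m[row])
    if len(x)>1:
        y=row+v; xa=np.interp(y,p[:,1],p[:,0]); print(y,x[0]+u,x[-1]+u,len(x),"off px",round((x[0]+x[-1])/2+u-xa,2))
A=R.from_euler('xyz',a["attitude"],degrees=True).as_matrix(); print("mm/px",1000*((t-a["origin"])@A)[2]/452.7,"camx",A[:,0].round(3))
E
python3 -m crank '[{"x":0,"y":0,"z":0,"yaw":0.69,"gripper":0},{"x":0,"y":0,"z":0,"yaw":0.69,"gripper":0},{"x":0,"y":0,"z":0,"yaw":0.69,"gripper":0},{"x":0,"y":0,"z":0,"yaw":0.69,"gripper":0},{"x":0,"y":0,"z":0,"yaw":0.69,"gripper":0},{"x":0,"y":0,"z":0,"yaw":0.69,"gripper":0},{"x":0,"y":0,"z":0,"yaw":0.69,"gripper":0},{"x":0,"y":0,"z":0,"yaw":0.69,"gripper":0}]'
python3 -m crank '[{"x":0,"y":0,"z":0,"yaw":0,"gripper":0},{"x":0,"y":0,"z":0,"yaw":0,"gripper":0}]' >/dev/null
python3 kf.py pics/k1.npy
python3 -m crank '[{"x":0,"y":0,"z":0,"yaw":-0.7,"gripper":0},{"x":0,"y":0,"z":0,"yaw":-0.7,"gripper":0},{"x":0,"y":0,"z":0,"yaw":-0.7,"gripper":0},{"x":0,"y":0,"z":0,"yaw":-0.7,"gripper":0},{"x":0,"y":0,"z":0,"yaw":-0.7,"gripper":0},{"x":0,"y":0,"z":0,"yaw":-0.7,"gripper":0},{"x":0,"y":0,"z":0,"yaw":-0.7,"gripper":0},{"x":0,"y":0,"z":0,"yaw":-0.7,"gripper":0}]' >/dev/null
python3 -m crank '[{"x":0,"y":0,"z":0,"yaw":-0.7,"gripper":0},{"x":0,"y":0,"z":0,"yaw":-0.7,"gripper":0},{"x":0,"y":0,"z":0,"yaw":-0.7,"gripper":0},{"x":0,"y":0,"z":0,"yaw":-0.7,"gripper":0},{"x":0,"y":0,"z":0,"yaw":-0.7,"gripper":0},{"x":0,"y":0,"z":0,"yaw":-0.7,"gripper":0},{"x":0,"y":0,"z":0,"yaw":-0.7,"gripper":0},{"x":0,"y":0,"z":0,"yaw":-0.7,"gripper":0}]' >/dev/null
python3 -m crank '[{"x":0,"y":0,"z":0,"yaw":-0.6,"gripper":0},{"x":0,"y":0,"z":0,"yaw":-0.6,"gripper":0},{"x":0,"y":0,"z":0,"yaw":-0.6,"gripper":0},{"x":0,"y":0,"z":0,"yaw":-0.6,"gripper":0},{"x":0,"y":0,"z":0,"yaw":-0.6,"gripper":0},{"x":0,"y":0,"z":0,"yaw":-0.6,"gripper":0},{"x":0,"y":0,"z":0,"yaw":-0.6,"gripper":0},{"x":0,"y":0,"z":0,"yaw":-0.6,"gripper":0}]'
python3 kf.py pics/k2.npy
```

```text
t: 6.3
tcp_pos: [0.5009, 0.105, 0.1889]
tool_rot: [-180.0, -0.1, 157.1]
contact_force: [-0.3, -0.7, -0.6]
opening: 0.104
[0.50114304 0.10503148 0.1897166 ] [-1.79997183e+02 -5.40914269e-03  1.56836674e+02]
159 323 324 2 off px 0.93
160 323 324 2 off px 0.99
161 322 324 3 off px 0.55
162 322 324 3 off px 0.61
163 322 324 3 off px 0.67
164 322 324 3 off px 0.73
165 322 324 3 off px 0.79
166 322 324 3 off px 0.85
167 322 324 3 off px 0.91
168 322 324 3 off px 0.97
169 322 324 3 off px 1.03
170 322 324 3 off px 1.09
171 321 324 4 off px 0.65
172 321 325 5 off px 1.21
173 320 325 6 off px 0.77
174 320 325 6 off px 0.83
175 319 326 8 off px 0.89
176 319 326 8 off px 0.95
177 320 326 7 off px 1.51
178 320 325 6 off px 1.07
179 320 325 6 off px 1.12
mm/px 2.101294010690054 camx [ 0.391  0.92  -0.005]
t: 9.15
tcp_pos: [0.5012, 0.105, 0.1898]
tool_rot: [-180.0, -0.0, -23.2]
contact_force: [-0.3, -0.8, -2.0]
opening: 0.103
[0.50116387 0.10505057 0.18978312] [-1.79999464e+02  2.97413945e-04 -2.30970483e+01]
159 321 323 3 off px -0.58
160 321 323 3 off px -0.52
161 321 323 3 off px -0.46
162 321 323 3 off px -0.4
163 321 323 3 off px -0.34
164 321 323 3 off px -0.28
165 321 323 3 off px -0.22
166 321 323 3 off px -0.16
167 321 323 3 off px -0.1
168 321 322 2 off px -0.54
169 321 322 2 off px -0.48
170 321 323 3 off px 0.08
171 320 323 4 off px -0.36
172 319 323 5 off px -0.8
173 319 324 6 off px -0.24
174 318 324 7 off px -0.68
175 318 324 7 off px -0.62
176 318 324 7 off px -0.56
177 318 324 7 off px -0.5
178 319 324 6 off px 0.06
179 319 323 5 off px -0.39
mm/px 2.101176171198794 camx [ 0.391  0.92  -0.005]
```

Key offset is about 1.4 mm along the handle (in the direction jaw yaw − 90°), and the fork end is about 77 mm below the TCP. Moving above the mouth with the handle at about +22°.

```bash
for i in 1 2; do python3 -m crank '[{"x":-0.134,"y":-0.681,"z":0,"yaw":0.5,"gripper":0},{"x":-0.134,"y":-0.681,"z":0,"yaw":0.5,"gripper":0},{"x":-0.134,"y":-0.681,"z":0,"yaw":0.5,"gripper":0},{"x":-0.134,"y":-0.681,"z":0,"yaw":0.5,"gripper":0},{"x":-0.134,"y":-0.681,"z":0,"yaw":0.5,"gripper":0},{"x":-0.134,"y":-0.681,"z":0,"yaw":0.5,"gripper":0}]'; done
python3 -m crank '[{"x":-0.134,"y":-0.681,"z":0,"yaw":0.5,"gripper":0},{"x":-0.134,"y":-0.681,"z":0,"yaw":0.5,"gripper":0},{"x":-0.134,"y":-0.681,"z":0,"yaw":0.5,"gripper":0},{"x":-0.134,"y":-0.681,"z":0,"yaw":0.5,"gripper":0},{"x":-0.134,"y":-0.681,"z":0,"yaw":0.5,"gripper":0},{"x":-0.134,"y":-0.681,"z":0,"yaw":0.5,"gripper":0},{"x":-0.134,"y":-0.681,"z":0,"yaw":0.5,"gripper":0},{"x":-0.134,"y":-0.681,"z":0,"yaw":0.5,"gripper":0}]'
python3 -m crank '[{"x":0,"y":0,"z":-0.2,"yaw":0,"gripper":0},{"x":0,"y":0,"z":-0.2,"yaw":0,"gripper":0},{"x":0,"y":0,"z":-0.2,"yaw":0,"gripper":0},{"x":0,"y":0,"z":-0.2,"yaw":0,"gripper":0}]'
python3 - <<'E'
from h import *
a=avg("scene",4); s=r.sense(); t=s["tcp_pos"];print(t,s["tool_rot"],s["contact_force"],s["wrist_torque"])
im=crop(a,130,140,110,110,6)[:600]
M=np.array([.442,-.201,.068]); th=np.linspace(0,6.28,30)
q=(proj(a,np.c_[M[0]+.014*np.cos(th),M[1]+.014*np.sin(th),np.full(30,.068)])+.5-[130,140])*6
cv2.polylines(im,[q.astype(np.int32)],True,(0,0,255),1)
cv2.imwrite("pics/abv.png",im[:,:600])
E
```

```text
t: 10.0
tcp_pos: [0.481, 0.0025, 0.1899]
tool_rot: [180.0, -0.0, 22.1]
contact_force: [0.6, -0.6, -0.5]
opening: 0.104
t: 10.6
tcp_pos: [0.4609, -0.0996, 0.1898]
tool_rot: [180.0, -0.0, 67.1]
contact_force: [-0.7, 1.5, -1.8]
opening: 0.107
t: 11.4
tcp_pos: [0.4409, -0.2014, 0.1898]
tool_rot: [180.0, 0.0, 111.7]
contact_force: [-0.1, 0.4, -0.5]
opening: 0.105
t: 11.8
tcp_pos: [0.4412, -0.2016, 0.1611]
tool_rot: [179.9, 0.1, 111.8]
contact_force: [0.0, 0.9, -0.4]
opening: 0.107
[ 0.44123082 -0.20161078  0.16082621] [1.79942051e+02 7.03679577e-02 1.11849247e+02] [ 0.67920739  0.22769279 -1.09649084] [ 8.84657733e-05 -1.13880264e-02 -6.16751299e-03]
```

View pics/abv.png

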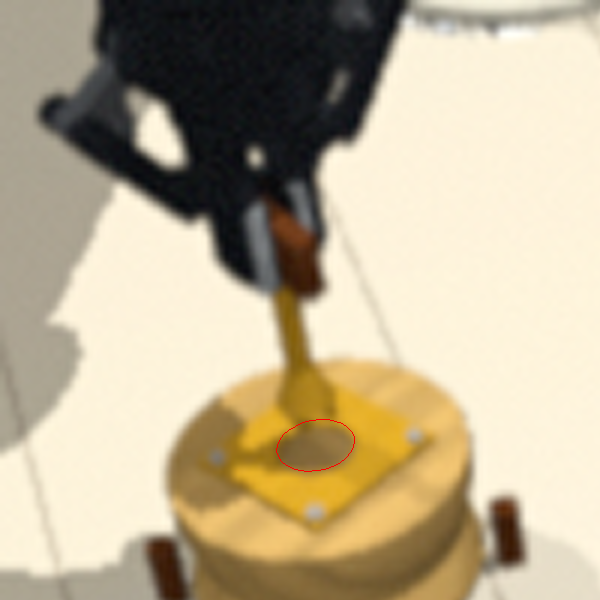

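The fork is about 16 mm above the hole at (307,420), and its axis runs to the hole's centre at (316,446). Descending.

```bash
cat > rd.py <<'E'
from h import *
F=[];T=[];P=[];Y=[]
for _ in range(4):
    camera("top"); s=r.sense(); F.append(s["contact_force"]);T.append(s["wrist_torque"]);P.append(s["tcp_pos"]);Y.append(s["tool_rot"][2])
print("F",np.mean(F,0).round(2),"T",np.mean(T,0).round(3),"P",(np.mean(P,0)*1000).round(1),"yaw",round(np.mean(Y),1),"std",np.std(F,0).round(2),np.std(T,0).round(3),"t",s["t"])
E
python3 rd.py
python3 -m crank '[{"x":0,"y":0,"z":-0.035,"yaw":0,"gripper":0},{"x":0,"y":0,"z":-0.07,"yaw":0,"gripper":0},{"x":0,"y":0,"z":-0.105,"yaw":0,"gripper":0},{"x":0,"y":0,"z":-0.14,"yaw":0,"gripper":0},{"x":0,"y":0,"z":-0.175,"yaw":0,"gripper":0},{"x":0,"y":0,"z":-0.2,"yaw":0,"gripper":0},{"x":0,"y":0,"z":-0.2,"yaw":0,"gripper":0},{"x":0,"y":0,"z":-0.2,"yaw":0,"gripper":0}]'
python3 rd.py
```

```text
F [ 0.35  0.29 -0.82] T [-0.005  0.033 -0.009] P [ 441.  -201.5  160.3] yaw 111.9 std [0.33 0.38 0.51] [0.022 0.009 0.017] t 12.2
t: 13.0
tcp_pos: [0.4409, -0.2014, 0.1298]
tool_rot: [180.0, 0.0, 111.9]
contact_force: [0.4, -0.1, -0.3]
opening: 0.103
F [ 0.12  0.25 -0.85] T [0.005 0.009 0.004] P [ 441.  -201.5  130.1] yaw 111.9 std [0.32 0.2  0.26] [0.026 0.033 0.047] t 13.2
```

```bash
python3 -m crank '[{"x":0,"y":0,"z":-0.01,"yaw":0,"gripper":0},{"x":0,"y":0,"z":-0.02,"yaw":0,"gripper":0},{"x":0,"y":0,"z":-0.02,"yaw":0,"gripper":0}]' >/dev/null; python3 rd.py
```

```text
F [ 0.23  0.67 -1.  ] T [0.007 0.006 0.003] P [ 440.8 -201.4  126.7] yaw 111.9 std [0.43 0.25 0.48] [0.005 0.012 0.023] t 13.7
```

```bash
python3 -m crank '[{"x":0,"y":0,"z":-0.01,"yaw":0,"gripper":0},{"x":0,"y":0,"z":-0.01,"yaw":0,"gripper":0}]' >/dev/null; python3 rd.py
```

```text
F [-0.27 -0.19 -1.09] T [-0.012 -0.01  -0.015] P [ 440.8 -201.4  125.2] yaw 111.9 std [0.26 0.57 0.41] [0.036 0.024 0.032] t 14.1
```

```bash
python3 -m crank '[{"x":0,"y":0,"z":-0.01,"yaw":0,"gripper":0},{"x":0,"y":0,"z":-0.02,"yaw":0,"gripper":0},{"x":0,"y":0,"z":-0.02,"yaw":0,"gripper":0}]'
```

```text
t: 14.4
tcp_pos: [0.4407, -0.2013, 0.1219]
tool_rot: [-180.0, -0.0, 111.9]
contact_force: [-0.3, 0.3, -0.2]
opening: 0.104
```

```bash
python3 rd.py
```

```text
F [ 0.1  -0.5  -0.84] T [-0.02  -0.013  0.006] P [ 440.8 -201.4  122.2] yaw 111.9 std [0.21 0.28 0.41] [0.029 0.019 0.018] t 14.6
```

```bash
python3 -m crank '[{"x":0,"y":0,"z":-0.01,"yaw":0,"gripper":0},{"x":0,"y":0,"z":-0.02,"yaw":0,"gripper":0},{"x":0,"y":0,"z":-0.02,"yaw":0,"gripper":0}]'>/dev/null; python3 rd.py
```

```text
F [ 0.01 -0.01 -0.59] T [-0.003  0.019  0.007] P [ 440.8 -201.4  119.2] yaw 111.9 std [0.57 0.24 0.43] [0.051 0.032 0.032] t 15.1
```

```bash
python3 -m crank '[{"x":0,"y":0,"z":-0.01,"yaw":0,"gripper":0},{"x":0,"y":0,"z":-0.02,"yaw":0,"gripper":0},{"x":0,"y":0,"z":-0.02,"yaw":0,"gripper":0}]'>/dev/null; python3 rd.py
```

```text
F [ 0.11 -0.24 -1.14] T [-0.004  0.025  0.007] P [ 440.8 -201.4  116.2] yaw 111.9 std [0.15 0.47 0.55] [0.038 0.021 0.017] t 15.6
```

```bash
python3 -m crank '[{"x":0,"y":0,"z":-0.01,"yaw":0,"gripper":0},{"x":0,"y":0,"z":-0.02,"yaw":0,"gripper":0},{"x":0,"y":0,"z":-0.02,"yaw":0,"gripper":0}]'>/dev/null; python3 rd.py
```

```text
F [ 0.03 -0.18  0.32] T [-0.007  0.016 -0.013] P [ 440.9 -201.5  113.5] yaw 111.9 std [0.48 0.57 0.29] [0.031 0.027 0.017] t 16.1
```

Contact at TCP z ≈ 113.5 mm, a depth of about 31.5 mm. Now turning clockwise in small steps, watching for a drop or a torque.

```bash
python3 -m crank '[{"x":0,"y":0.001,"z":-0.004,"yaw":-0.06,"gripper":0},{"x":0,"y":0.0016,"z":-0.004,"yaw":-0.111,"gripper":0},{"x":0,"y":0.0016,"z":-0.004,"yaw":-0.111,"gripper":0}]'>/dev/null; python3 rd.py
```

```text
F [0.01 0.12 0.88] T [ 0.006  0.022 -0.024] P [ 441.  -201.2  112.9] yaw 102.0 std [0.19 0.48 0.35] [0.031 0.036 0.01 ] t 16.6
```

```bash
python3 -m crank '[{"x":0,"y":0.001,"z":0,"yaw":-0.06,"gripper":0},{"x":0,"y":0.0016,"z":0,"yaw":-0.111,"gripper":0},{"x":0,"y":0.0016,"z":0,"yaw":-0.111,"gripper":0}]'>/dev/null; python3 rd.py
```

```text
F [ 0.3  -0.1   1.23] T [ 0.026 -0.044  0.002] P [ 440.9 -201.   112.7] yaw 92.0 std [0.35 0.66 0.5 ] [0.044 0.034 0.016] t 17.1
```

```bash
python3 -m crank '[{"x":0,"y":0.001,"z":0,"yaw":-0.06,"gripper":0},{"x":0,"y":0.0016,"z":0,"yaw":-0.111,"gripper":0},{"x":0,"y":0.0016,"z":0,"yaw":-0.111,"gripper":0}]'>/dev/null; python3 rd.py
```

```text
F [-0.06 -0.11  0.75] T [ 0.049 -0.034  0.021] P [ 440.9 -200.7  112.6] yaw 82.0 std [0.62 0.33 0.21] [0.016 0.021 0.037] t 17.6
```

```bash
python3 -m crank '[{"x":0.0005,"y":0.001,"z":0,"yaw":-0.06,"gripper":0},{"x":0.0005,"y":0.0016,"z":0,"yaw":-0.111,"gripper":0},{"x":0.0005,"y":0.0016,"z":0,"yaw":-0.111,"gripper":0}]'>/dev/null; python3 rd.py
```

```text
F [-0.24  0.22 -0.97] T [ 0.016 -0.006 -0.019] P [ 440.8 -200.4  112.3] yaw 72.0 std [0.43 0.19 0.3 ] [0.045 0.006 0.021] t 18.1
```

```bash
python3 -m crank '[{"x":0.0007,"y":0.001,"z":0,"yaw":-0.06,"gripper":0},{"x":0.0007,"y":0.0016,"z":0,"yaw":-0.111,"gripper":0},{"x":0.0007,"y":0.0016,"z":0,"yaw":-0.111,"gripper":0}]'>/dev/null; python3 rd.py
```

```text
F [-0.33  0.14 -1.02] T [-0.01   0.001 -0.023] P [ 441.  -200.2  112.6] yaw 62.1 std [0.49 0.31 0.76] [0.029 0.01  0.019] t 18.6
```

It dropped free between yaw 82 and 72, so the fork is astride the bar. Lowering it onto the bar.

```bash
python3 -m crank '[{"x":0,"y":0,"z":-0.008,"yaw":0,"gripper":0},{"x":0,"y":0,"z":-0.016,"yaw":0,"gripper":0},{"x":0,"y":0,"z":-0.016,"yaw":0,"gripper":0}]'>/dev/null; python3 rd.py
```

```text
F [-0.49  0.01 -1.05] T [ 0.01  -0.019  0.015] P [ 441.  -200.2  110.2] yaw 61.9 std [0.36 0.47 0.52] [0.034 0.015 0.016] t 19.1
```

```bash
python3 -m crank '[{"x":0.001,"y":0.001,"z":-0.004,"yaw":-0.05,"gripper":0},{"x":0.001,"y":0.0015,"z":-0.004,"yaw":-0.1,"gripper":0},{"x":0.001,"y":0.0015,"z":-0.004,"yaw":-0.1,"gripper":0}]'>/dev/null; python3 rd.py
```

```text
F [ 0.   -0.68 -1.18] T [-0.162 -0.017  0.022] P [ 441.2 -200.1  109.7] yaw 53.0 std [0.25 0.32 0.33] [0.019 0.018 0.008] t 19.6
```

```bash
python3 -m crank '[{"x":0.001,"y":0.001,"z":0,"yaw":-0.03,"gripper":0},{"x":0.001,"y":0.001,"z":0,"yaw":-0.067,"gripper":0},{"x":0.001,"y":0.001,"z":0,"yaw":-0.067,"gripper":0}]'>/dev/null; python3 rd.py
```

```text
F [-0.21 -0.62 -1.16] T [-0.211 -0.086  0.048] P [ 441.4 -199.9  109.7] yaw 47.0 std [0.22 0.7  0.21] [0.022 0.019 0.027] t 20.1
```

The torque of about 0.05 N m is the winder's friction, so it is turning. Continuing towards the stop in small steps.

```bash
python3 -m crank '[{"x":0.001,"y":0.001,"z":0,"yaw":-0.03,"gripper":0},{"x":0.001,"y":0.001,"z":0,"yaw":-0.067,"gripper":0},{"x":0.001,"y":0.001,"z":0,"yaw":-0.067,"gripper":0}]'>/dev/null; python3 rd.py
```

```text
F [-0.24 -0.98 -1.04] T [-0.26  -0.031  0.012] P [ 441.5 -199.8  109.7] yaw 40.9 std [0.39 0.37 0.23] [0.032 0.034 0.011] t 20.6
```

```bash
python3 -m crank '[{"x":0.001,"y":0.001,"z":0,"yaw":-0.025,"gripper":0},{"x":0.001,"y":0.001,"z":0,"yaw":-0.05,"gripper":0},{"x":0.001,"y":0.001,"z":0,"yaw":-0.05,"gripper":0}]'>/dev/null; python3 rd.py
```

```text
F [-0.32 -0.98 -0.38] T [-0.325  0.013  0.043] P [ 441.6 -199.6  109.7] yaw 36.4 std [0.1  0.47 0.29] [0.028 0.011 0.007] t 21.1
```

```bash
python3 -m crank '[{"x":0,"y":-0.003,"z":0,"yaw":-0.02,"gripper":0},{"x":0,"y":-0.006,"z":0,"yaw":-0.045,"gripper":0},{"x":0,"y":-0.006,"z":0,"yaw":-0.045,"gripper":0}]'>/dev/null; python3 rd.py
```

```text
F [ 0.28  0.93 -0.21] T [ 0.268 -0.046  0.042] P [ 441.7 -200.1  109.7] yaw 32.4 std [0.37 0.74 0.3 ] [0.055 0.013 0.011] t 21.6
```

```bash
python3 -m crank '[{"x":0,"y":0,"z":0,"yaw":-0.02,"gripper":0},{"x":0,"y":0,"z":0,"yaw":-0.04,"gripper":0},{"x":0,"y":0,"z":0,"yaw":-0.04,"gripper":0}]'>/dev/null; python3 rd.py
```

```text
F [ 0.55  2.24 -0.38] T [ 0.493 -0.146  0.048] P [ 441.7 -200.2  109.7] yaw 28.8 std [0.57 0.25 0.53] [0.042 0.03  0.019] t 22.1
```

```bash
python3 -m crank '[{"x":0,"y":0.003,"z":0,"yaw":-0.02,"gripper":0},{"x":0,"y":0.003,"z":0,"yaw":-0.033,"gripper":0},{"x":0,"y":0.003,"z":0,"yaw":-0.033,"gripper":0}]'>/dev/null; python3 rd.py
```

```text
F [ 1.07  1.58 -0.78] T [ 0.402 -0.251  0.057] P [ 441.7 -200.   109.7] yaw 25.8 std [0.37 0.53 0.33] [0.026 0.037 0.024] t 22.6
```

```bash
python3 -m crank '[{"x":0,"y":0.001,"z":0,"yaw":-0.02,"gripper":0},{"x":0,"y":0.001,"z":0,"yaw":-0.033,"gripper":0},{"x":0,"y":0.001,"z":0,"yaw":-0.033,"gripper":0}]'>/dev/null; python3 rd.py
```

```text
F [ 1.61  1.47 -0.7 ] T [ 0.356 -0.356  0.014] P [ 441.7 -199.9  109.7] yaw 22.8 std [0.29 0.36 0.53] [0.049 0.021 0.01 ] t 23.1
```

```bash
python3 -m crank '[{"x":0.002,"y":0.002,"z":0,"yaw":-0.02,"gripper":0},{"x":0.002,"y":0.002,"z":0,"yaw":-0.033,"gripper":0},{"x":0.002,"y":0.002,"z":0,"yaw":-0.033,"gripper":0}]'>/dev/null; python3 rd.py
```

```text
F [ 0.96  0.29 -0.85] T [ 0.06  -0.227  0.065] P [ 441.9 -199.7  109.7] yaw 19.8 std [0.36 0.39 0.38] [0.028 0.029 0.035] t 23.6
```

```bash
python3 -m crank '[{"x":0,"y":0,"z":0,"yaw":-0.011,"gripper":0},{"x":0,"y":0,"z":0,"yaw":-0.022,"gripper":0},{"x":0,"y":0,"z":0,"yaw":-0.022,"gripper":0}]'>/dev/null; python3 rd.py
```

```text
F [ 0.99 -0.04 -0.94] T [-0.002 -0.184  0.055] P [ 441.9 -199.6  109.7] yaw 17.8 std [0.65 0.27 0.39] [0.021 0.019 0.011] t 24.1
```

```bash
python3 -m crank '[{"x":0,"y":0,"z":0,"yaw":-0.011,"gripper":0},{"x":0,"y":0,"z":0,"yaw":-0.022,"gripper":0},{"x":0,"y":0,"z":0,"yaw":-0.022,"gripper":0}]'>/dev/null; python3 rd.py
```

```text
F [ 0.95 -0.53 -1.03] T [-0.01  -0.241  0.116] P [ 442.  -199.6  109.7] yaw 15.8 std [0.28 0.25 0.57] [0.016 0.021 0.024] t 24.6
```

```bash
python3 -m crank '[{"x":0,"y":0,"z":0,"yaw":-0.011,"gripper":0},{"x":0,"y":0,"z":0,"yaw":-0.022,"gripper":0},{"x":0,"y":0,"z":0,"yaw":-0.022,"gripper":0}]'>/dev/null; python3 rd.py
```

```text
F [ 1.29 -0.14 -0.98] T [-0.013 -0.302  0.139] P [ 442.  -199.6  109.7] yaw 13.9 std [0.74 0.56 0.31] [0.034 0.019 0.033] t 25.1
```

```bash
python3 -m crank '[{"x":0,"y":0,"z":0,"yaw":-0.016,"gripper":0},{"x":0,"y":0,"z":0,"yaw":-0.016,"gripper":0}]'>/dev/null; python3 rd.py; python3 rd.py
```

```text
F [ 1.34 -0.05 -0.29] T [ 0.049 -0.382  0.184] P [ 442.  -199.5  109.7] yaw 12.4 std [0.39 0.19 0.27] [0.041 0.012 0.013] t 25.5
F [ 2.06  0.75 -0.7 ] T [ 0.074 -0.349  0.161] P [ 442.  -199.5  109.7] yaw 12.4 std [0.27 0.78 0.34] [0.039 0.018 0.037] t 25.7
```

The torque climbed from 0.055 to about 0.17 N m over 5°, with give-way at 0.25: the stop. I'll unload it into the slot's play and lift out.

```bash
python3 -m crank '[{"x":0,"y":0,"z":0,"yaw":0.04,"gripper":0},{"x":0,"y":0,"z":0,"yaw":0.09,"gripper":0},{"x":0,"y":0,"z":0,"yaw":0.09,"gripper":0}]'>/dev/null; python3 rd.py
```

```text
F [ 0.14 -0.44 -0.82] T [ 0.01  -0.084  0.014] P [ 441.8 -199.6  109.6] yaw 20.4 std [0.53 0.33 0.16] [0.015 0.034 0.016] t 26.2
```

```bash
python3 -m crank '[{"x":0,"y":0,"z":0.04,"yaw":0,"gripper":0},{"x":0,"y":0,"z":0.1,"yaw":0,"gripper":0},{"x":0,"y":0,"z":0.18,"yaw":0,"gripper":0},{"x":0,"y":0,"z":0.26,"yaw":0,"gripper":0},{"x":0,"y":0,"z":0.34,"yaw":0,"gripper":0},{"x":0,"y":0,"z":0.45,"yaw":0,"gripper":0},{"x":0,"y":0,"z":0.54,"yaw":0,"gripper":0},{"x":0,"y":0,"z":0.54,"yaw":0,"gripper":0}]'; python3 rd.py
```

```text
t: 27.0
tcp_pos: [0.4429, -0.2001, 0.1939]
tool_rot: [179.8, -0.2, 20.5]
contact_force: [-0.7, 0.3, -1.6]
opening: 0.105
F [ 0.17 -0.23 -1.18] T [-0.012  0.022 -0.022] P [ 442.  -199.6  190.8] yaw 20.5 std [0.45 0.11 0.67] [0.02  0.021 0.02 ] t 27.2
```

```bash
for i in 1 2 3; do python3 -m crank '[{"x":0.127,"y":0.677,"z":0,"yaw":0.276,"gripper":0},{"x":0.127,"y":0.677,"z":0,"yaw":0.276,"gripper":0},{"x":0.127,"y":0.677,"z":0,"yaw":0.276,"gripper":0},{"x":0.127,"y":0.677,"z":0,"yaw":0.276,"gripper":0}]' >/dev/null; done
python3 -m crank '[{"x":0,"y":0,"z":-0.2,"yaw":0,"gripper":0},{"x":0,"y":0,"z":-0.35,"yaw":0,"gripper":0},{"x":0,"y":0,"z":-0.4,"yaw":0,"gripper":0},{"x":0,"y":0,"z":-0.4,"yaw":0,"gripper":0},{"x":0,"y":0,"z":-0.4,"yaw":0,"gripper":0}]'; python3 rd.py
python3 - <<'E'
from h import *
a=avg("scene",4); u,v=270,130; im=crop(a,u,v,100,100,6); th=np.linspace(0,6.28,30)
q=(proj(a,np.c_[.5005+.014*np.cos(th),.1052+.014*np.sin(th),np.full(30,.038)])+.5-[u,v])*6
cv2.polylines(im,[q.astype(np.int32)],True,(0,0,255),1); cv2.imwrite("pics/ret.png",im)
E
```

```text
t: 28.9
tcp_pos: [0.4996, 0.1041, 0.1319]
tool_rot: [179.9, 0.0, 94.8]
contact_force: [0.1, 0.6, -0.8]
opening: 0.111
F [-0.39 -0.52 -0.74] T [ 0.014 -0.009 -0.004] P [499.8 104.7 132.3] yaw 94.9 std [0.17 0.33 0.34] [0.029 0.035 0.011] t 29.1
```

View pics/ret.png

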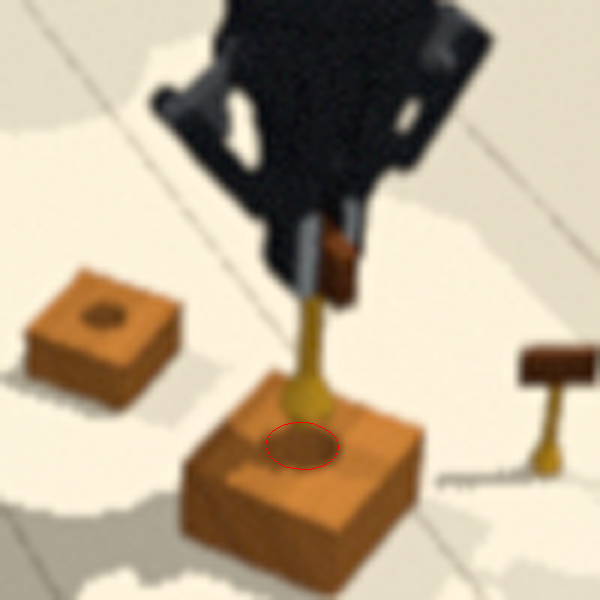

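The red ring matches the stand's hole at (303,446), and the fork's axis comes down at about x = 306. Lowering.

```bash
python3 -m crank '[{"x":0,"y":0,"z":-0.05,"yaw":0,"gripper":0},{"x":0,"y":0,"z":-0.1,"yaw":0,"gripper":0},{"x":0,"y":0,"z":-0.15,"yaw":0,"gripper":0},{"x":0,"y":0,"z":-0.15,"yaw":0,"gripper":0}]' >/dev/null; python3 rd.py
```

```text
F [-0.08  0.42 -0.81] T [ 0.002  0.021 -0.027] P [498.9 105.1 107.8] yaw 95.0 std [0.5  0.38 0.68] [0.029 0.021 0.044] t 29.9
```

```bash
python3 -m crank '[{"x":0,"y":0,"z":-0.05,"yaw":0,"gripper":0},{"x":0,"y":0,"z":-0.1,"yaw":0,"gripper":0},{"x":0,"y":0,"z":-0.145,"yaw":0,"gripper":0},{"x":0,"y":0,"z":-0.145,"yaw":0,"gripper":0}]' >/dev/null; python3 rd.py
```

```text
F [-0.11 -0.23 -1.25] T [-0.011  0.021  0.02 ] P [498.9 105.1  85.9] yaw 95.0 std [0.55 0.37 0.49] [0.026 0.03  0.044] t 30.5
```

Not touching yet. Going down a little more to find the floor.

```bash
python3 -m crank '[{"x":0,"y":0,"z":-0.006,"yaw":0,"gripper":0},{"x":0,"y":0,"z":-0.006,"yaw":0,"gripper":0}]' >/dev/null; python3 rd.py
```

```text
F [-0.39  0.01 -1.09] T [0.009 0.003 0.008] P [499.1 105.1  85.5] yaw 95.0 std [0.6  0.4  0.44] [0.017 0.016 0.005] t 30.9
```

```bash
python3 -m crank '[{"x":0,"y":0,"z":-0.004,"yaw":0,"gripper":0},{"x":0,"y":0,"z":-0.004,"yaw":0,"gripper":0}]' >/dev/null; python3 rd.py
```

```text
Traceback (most recent call last):
  File "rd.py", line 4, in <module>
    camera("top"); s=r.sense(); F.append(s["contact_force"]);T.append(s["wrist_torque"]);P.append(s["tcp_pos"]);Y.append(s["tool_rot"][2])
    ~~~~~~^^^^^^^
ValueError: 200 camera calls are used up
```

The camera calls are used up, so I finish by feel, using the force readings that each move reports.

```bash
python3 -m crank '[{"x":0,"y":0,"z":0,"yaw":0,"gripper":0},{"x":0,"y":0,"z":0,"yaw":0,"gripper":0}]'; python3 -m crank '[{"x":0,"y":0,"z":-0.003,"yaw":0,"gripper":0},{"x":0,"y":0,"z":-0.003,"yaw":0,"gripper":0}]';python3 -m crank '[{"x":0,"y":0,"z":0,"yaw":0,"gripper":0}]'
```

```text
t: 31.3
tcp_pos: [0.4992, 0.1051, 0.0852]
tool_rot: [180.0, -0.0, 95.0]
contact_force: [0.8, -0.2, 0.4]
opening: 0.11
t: 31.5
tcp_pos: [0.4993, 0.1051, 0.0851]
tool_rot: [180.0, -0.0, 95.0]
contact_force: [-0.7, -0.1, 4.2]
opening: 0.103
t: 31.6
tcp_pos: [0.4993, 0.1051, 0.0852]
tool_rot: [180.0, -0.0, 95.0]
contact_force: [-1.7, -0.3, 6.0]
opening: 0.106
```

The floor is felt at TCP z 0.0852, matching the 0.0851 at which the key was taken. Relieving the pressure, opening and going up.

```bash
python3 -m crank '[{"x":0,"y":0,"z":0.005,"yaw":0,"gripper":0},{"x":0,"y":0,"z":0.005,"yaw":0,"gripper":0.13},{"x":0,"y":0,"z":0.005,"yaw":0,"gripper":0.2},{"x":0,"y":0,"z":0.005,"yaw":0,"gripper":0.35},{"x":0,"y":0,"z":0.005,"yaw":0,"gripper":0.5},{"x":0,"y":0,"z":0.005,"yaw":0,"gripper":0.6},{"x":0,"y":0,"z":0.005,"yaw":0,"gripper":0.6}]'
python3 -m crank '[{"x":0,"y":0,"z":0.1,"yaw":0,"gripper":0.6},{"x":0,"y":0,"z":0.25,"yaw":0,"gripper":0.6},{"x":0,"y":0,"z":0.5,"yaw":0,"gripper":0.6},{"x":0,"y":0,"z":0.8,"yaw":0,"gripper":0.6},{"x":0,"y":0,"z":0.9,"yaw":0,"gripper":0.6},{"x":0,"y":0,"z":0.9,"yaw":0,"gripper":0.6},{"x":0,"y":0,"z":0.9,"yaw":0,"gripper":0.6}]'
python3 -c "
from bench import r;print(r.sense()['contact_force']);print(r.hand_in())"
```

```text
t: 32.3
tcp_pos: [0.499, 0.1051, 0.0851]
tool_rot: [-180.0, 0.0, 95.0]
contact_force: [-0.2, 0.4, -0.5]
opening: 0.602
t: 33.0
tcp_pos: [0.499, 0.1051, 0.2197]
tool_rot: [-180.0, 0.0, 95.0]
contact_force: [0.1, 0.5, -1.0]
opening: 0.602
[ 0.06197605  0.48946746 -1.03627824]
the job is handed in; nothing more can be done
None
```

The winder is wound to its stop and the key is back in its stand; I handed the job in at about 33 s of the 72 s allowed. I could not photograph the end state, because the 200 camera calls ran out just before the key touched the stand's floor.

- **Fit:** I took the larger key and lowered it through the guard's hole. It met the bar about 31.5 mm below the mouth, at roughly 2 N. Turning clockwise, the fork dropped over the bar.
- **Winding:** The winder turned against about 0.05 N m. The torque then rose over about 5° to about 0.17 N m, which I took as the stop. That is below the 0.25 N m at which the movement gives way. I then turned back 8° within the slot's play, and the torque read zero before I lifted out.
- **Forces:** No upward push of more than about 2 N showed in the hole. Side force on the key stayed at about 2 N, so the guard was not pushed hard.
- **Return:** I felt the stand's floor at 85.2 mm, the same height at which I took the key (85.1 mm), with up to 6 N of pressure for a moment. I then eased off, opened the gripper and went straight up.

**Not confirmed:**
- **Key upright, bystanders undisturbed:** the matching floor height and the clean release are the only evidence. No move came near the other objects.
- **Last force reading:** it was −1.0 N vertically, about what I saw while holding the key (−0.8 to −1.2 N). I put this down to sensor noise, since the gripper read 0.60 open, but a single reading does not prove it.

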